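Seat a sensor card in the bench test dock

ROBOT

A 6-joint arm with a two-finger parallel gripper is mounted at the origin on a cart in front of the work surface, level with it; the furniture and walls round the work are solid. World frame = base frame: x ahead of the robot, y to its left, z up, the work surface at z = 0. Lengths are in m, angles in degrees, forces in N, time in s.
With the tool pointing down it reaches from about 0.375 to 0.975 m from the base axis. Payload 3.8 kg.
Tool frame: the origin (TCP) lies between the finger pads; the fingertips stand 14 mm ahead of it and the grasp point (between the pads) lies 5 mm behind it; z points along the fingers, y is the line along which they close (so a half turn about z gives the same grasp; the last joint's range is limited). The gripper opens to 85 mm and grips with 20 to 120 N. Pads are 22 mm wide; open, the fingers measure 114 mm over their backs; the gripper's body (76 mm by 85 mm) begins 54 mm behind the grasp point. The pads swing forward as they close: fully open they stand 13 mm farther back than shut.
Start: joints at [69.047, 15.12, 91.902, -0, 72.978, -2.114], TCP at [0.218, 0.639, 0.245] pointing down, gripper open.
Joint ranges: [-150.88, 150.88], [-54.13, 125.18], [17.81, 147.31], [-75.09, 255.09], [0, 152.58], [-146.25, 146.25]. Speed limits (degrees/s): [147.25, 147.25, 180, 180, 180, 180].

INTERFACE

Orientations are given as a 3x3 rotation matrix whose columns are the frame's x, y, z axes.
In Python, from plant import robot, imaging gives the robot as it stands. Calls block until the motion is done:
- robot.reach(position, orientation): joint-space move of the TCP to a pose.
- robot.move_linear(position, attitude=None, speed=0.15, f_stop=None): straight line of the TCP; attitude=None keeps the orientation; speed is the mean speed in m/s. With f_stop (N) it stops when the force on the tool has changed by that much, and returns True; else False.
- robot.goto_joints(angles): joint-space move.
- robot.command_gripper(opening): finger opening in m; the grip force is fixed at half the most; returns when the fingers have stopped.
- robot.dwell(seconds).
- robot.ik(position, orientation): joint angles nearest the present ones, or None.
- imaging.read_camera(name): name is "side" or "top"; returns the picture (384x512x3 uint8, red, green, blue); there is no depth.
- imaging.camera_params(name): a dict with "fx", "fy", "cx", "cy" (pixels), "R" (3x3) and "t" (3): a world point X has camera coordinates R X + t. Camera axes: x right, y down, z forward; pixel columns grow to the right and rows downward; lengths in m; the calibration is good to about 2 mm. A picture is of the moment at which its call begins. camera_params takes no time and is no camera call.
A pose or a line that the arm cannot do raises robot.IKError and nothing moves.
- robot.close_job(): hands the job in; it is judged then, once.
Readings, each from a call of its own:
- robot.current_clock(): time.
- robot.current_joints(): joint angles.
- robot.current_joint_velocities(): joint speeds.
- robot.current_effort(): joint torques, N m.
- robot.current_tool_pos(): TCP position.
- robot.current_eef_rot(): TCP orientation.
- robot.current_force(): force on the tool from outside, world axes, zero at the start.
- robot.current_torque(): the same for the moment, N m.
- robot.current_gripper_width(): finger opening in m.
- robot.current_finger_force(): force on a finger pad.
Only numpy, scipy, OpenCV 4.12 (cv2) and the standard library are available. Lean on these libraries where they do the work, as an engineer would, in place of code of your own. Each camera call takes 0.05 s, during which the arm holds its last target. There are 200 camera calls.

TASK

Slide the sensor card along the bench between the two guides of the test dock until its leading edge meets the connector, with both ejector levers still open. Then swing both levers inward until they lie fully closed across the card's front panel, so that they press the card home into the springy connector. Leave the other things on the bench where they are.

Things in the scene. Friction and masses are not known exactly. Their poses are not given: they have to be found in the camera images.
- dock: Aluminium test dock fixed to the bench. Origin on the bench (z 0), midway between its two guides, 12 mm inside their mouth; x points in the direction of insertion (away from the robot, turned up to 0.3 rad), y left, z up. The card slides on the bench itself. Slippery guides: x -12 to 86 mm, 103 mm apart, 16 mm high, lips overhanging 5 mm inward above z 5.5 mm. Nothing on it is above 38 mm but the lever knobs (55 mm).
- flare (a point): Point on the bench at dock x -57 mm, y 0, where the flared lead-in walls, 16 mm high, begin, about 148 mm apart; they narrow to 103 mm at the guides' mouth (x -12 mm).
- connector_face (a point): Centre of the face of the black sprung connector across the back of the guides, as it stands at the start: dock x 72 mm, y 0, z 8 mm. It gives 8 mm (about 7 N) when the card is fully seated. Behind it stands a grey housing 34 mm high.
- sensor_card: Loose smooth card (friction about 0.3), 200 to 410 g: grey plate 90 (x) x 100 (y) x 4 mm, leading corners rounded. Origin: centre of its underside; x points to the leading edge (x +45 mm, brass contacts). It starts before the guides, leading edge at dock x -65 to -80 mm, up to 10 mm off line, turned up to 0.2 rad. Meets the connector at dock x 27 mm, fully seated at 35 mm.
- card_panel (a point): Middle of the robot-side face of the card's upright aluminium front panel (card x -45, z 22 mm). The panel stands across the card's rear edge: 10 mm thick, 84 mm wide, top at z 40 mm. Pushed in without the levers the card springs back until it just meets the connector.
- left_lever (a joint): Left ejector lever. 0: its arm points straight out of the dock (dock -x); grows as the knob end swings inward across the mouth; 1.57 (stop): closed, the arm lies square across the mouth, along dock y. Starts between -0.5 and 0.1. Takes about 7 N at the knob, up to 12 N near the stop while it presses the card home; stays where it is left.
- right_lever (a joint): Right ejector lever. 0: its arm points straight out of the dock (dock -x); grows as the knob end swings inward across the mouth; 1.57 (stop): closed, the arm lies square across the mouth, along dock y. Starts between -0.5 and 0.1. Takes about 7 N at the knob, up to 12 N near the stop while it presses the card home; stays where it is left.
- left_pivot (a point): Pivot of the left lever on the bench level (vertical axis), at dock x -16, y +66 mm. The steel arm is 58 mm long from here, 12 mm wide, z 20 to 32 mm, with an upright black knob (14 mm thick, z 31 to 55 mm) 50 mm from the pivot.
- right_pivot (a point): Pivot of the right lever on the bench level (vertical axis), at dock x -16, y -66 mm. The steel arm is 58 mm long from here, 12 mm wide, z 20 to 32 mm, with an upright black knob (14 mm thick, z 31 to 55 mm) 50 mm from the pivot.
- left_lever_knob (a point): Centre of the top of the left lever's knob, 55 mm above the bench.
- right_lever_knob (a point): Centre of the top of the right lever's knob, 55 mm above the bench.
- detail_brush: Bystander, loose, not part of the job: small turquoise hand brush, 30 x 85 x 55 mm; origin at the centre of its underside. To the right of the card.
- ball_pen: Bystander, loose, not part of the job: blue and white pen, 143 mm long, 11 mm thick; origin at the middle of its underside. To the left of the card.
Things that resemble listed ones, but are neither listed nor needed, are in the scene too. What is shaped like the dock but green is not meant.

How it is judged (in metres and radians):
On the way:
1. the card lies between the guides with its leading edge at the connector (within 6 mm, or pressed in), both levers still open (below 0.9 rad) (y of sensor_card in the frame of dock between -0.004 and 0.004 m and z of sensor_card in the frame of dock below 0.006 m and angle between the x axis of sensor_card and the x axis of dock, either way round below 0.06 rad and x of sensor_card in the frame of dock above 0.021 m and value of joint each of left_lever, right_lever below 0.9 rad), for 0.2 s.
At the end, for the whole second after the job is handed in: Both levers are closed (above 1.45 rad of 1.57) and hold the card pressed into the connector: its origin beyond 31.5 mm along the dock (35 mm is fully home), within 4 mm of the dock's centre line, flat on the bench (raised less than 6 mm), square within 0.06 rad, at rest (y of sensor_card in the frame of dock between -0.004 and 0.004 m and z of sensor_card in the frame of dock below 0.006 m and angle between the x axis of sensor_card and the x axis of dock, either way round below 0.06 rad and x of sensor_card in the frame of dock above 0.0315 m and value of joint each of left_lever, right_lever above 1.45 rad and linear speed of sensor_card below 0.01 m/s); the robot touches nothing.
It fails at once if a bystander is moved by more than 30 mm (distance of any of detail_brush, ball_pen from where it was at the start of the episode above 0.03 m).
It also fails if it takes over 64 s, if anything falls off the work surface, if the arm or the gripper's body presses on something with over 40 N, if the wrist force passes 120 N, or if a joint passes its speed limit or range.

## Working session

There is one attempt and no reset: what is moved stays moved. The work goes in short steps, each a Python script; the robot and the scene stay as the last script left them, time stands still between calls to the robot, and variables do not carry over. Pictures are saved under pics/ and viewed, at most 10 in all, crops included, and the job is handed in when it is done.

```bash
mkdir -p pics
python3 - <<'E'
from plant import robot, imaging
import cv2
for n in ("top","side"):
    im=imaging.read_camera(n); cv2.imwrite(f"pics/{n}0.png",cv2.resize(im[:,:,::-1],(800,600),interpolation=cv2.INTER_CUBIC))
    p=imaging.camera_params(n); print(n,p)
E
```

```text
top {'fx': 361.1189384773416, 'fy': 361.1189384773416, 'cx': 254.514609617142, 'cy': 189.90247605319897, 'R': array([[-0.01497046, -0.9998849 , -0.00246222],
       [-0.99816281,  0.01508918, -0.05867982],
       [ 0.05871022,  0.00157924, -0.99827382]]), 't': array([-0.26087577,  0.60511244,  1.06562124])}
side {'fx': 389.60601418677567, 'fy': 389.60601418677567, 'cx': 251.53110639634536, 'cy': 193.40430835668303, 'R': array([[-9.99959864e-01,  8.93377747e-03,  6.76754082e-04],
       [ 3.35703709e-03,  4.43642968e-01, -8.96197326e-01],
       [-8.30666467e-03, -8.96159084e-01, -4.43655153e-01]]), 't': array([0.60083369, 0.17732131, 1.2441349 ])}
```

View pics/top0.png

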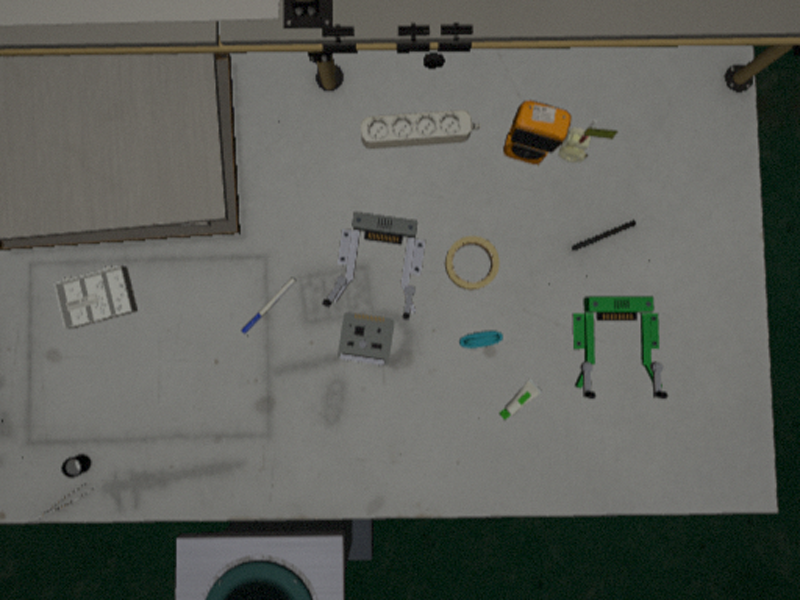

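View pics/side0.png

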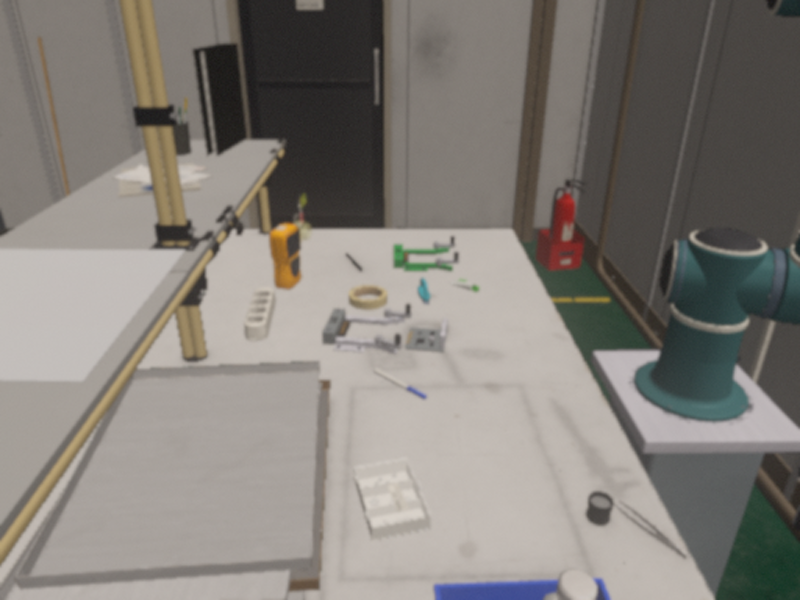

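The top view shows the real dock (grey) around (385,260) of 800x600, with the card at (367,338). The pen is to the left at (268,305) and the brush to the right at (480,340). Next is an enlarged crop for readings.

```bash
cat > h.py <<'E'
from plant import robot, imaging
import cv2, numpy as np
P=imaging.camera_params("top")
def pix2w(u,v,z,p=P):
    d=p["R"].T@np.array([(u-p["cx"])/p["fx"],(v-p["cy"])/p["fy"],1]); c=-p["R"].T@p["t"]
    return (c+d*(z-c[2])/d[2])[:2]
def w2pix(X,p=P):
    c=p["R"]@np.asarray(X)+p["t"]; return np.array([p["fx"]*c[0]/c[2]+p["cx"],p["fy"]*c[1]/c[2]+p["cy"]])
def crop(name,u0,v0,w,h,k,cam="top"):
    im=imaging.read_camera(cam)[v0:v0+h,u0:u0+w,::-1]
    im=cv2.resize(im,None,fx=k,fy=k,interpolation=cv2.INTER_CUBIC); im=cv2.convertScaleAbs(im,alpha=1.3)
    for i in range(0,w,10): cv2.putText(im,str(u0+i),(i*k,8),0,.3,(0,0,255)); cv2.line(im,(i*k,10),(i*k,14),(0,0,255))
    for i in range(0,h,10): cv2.putText(im,str(v0+i),(0,i*k+3),0,.3,(0,0,255)); cv2.line(im,(22,i*k),(26,i*k),(0,0,255))
    cv2.imwrite(f"pics/{name}.png",im)
E
python3 -c "
from h import *
crop('c1',195,128,95,110,5)"
```

```text
(no output)
```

View pics/c1.png

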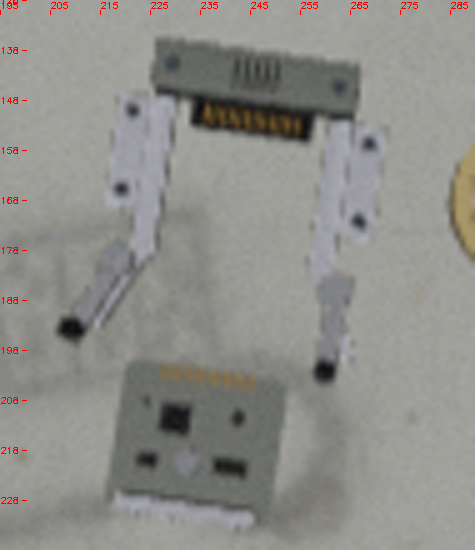

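The crop shows these positions in crop pixels:
- Housing corners: (157,37), (361,63), (152,90), (357,116).
- Knobs: (71,328) and (324,371).
- Card corners: about (125,360) and (287,383) at the front, (107,498) and (268,522) at the rear.

Run:
```python
from h import *
f=lambda u,v,z: pix2w(195+u/5-.4,128+v/5-.4,z)
bl,br,fl,fr=[f(*p,.034) for p in((157,37),(361,63),(152,90),(357,116))]
print("housing",bl,br,fl,fr)
lat=(bl-br)/np.linalg.norm(bl-br)+(fl-fr)/np.linalg.norm(fl-fr)
th=np.arctan2(-lat[0],lat[1]); X=np.array([np.cos(th),np.sin(th)]);Y=np.array([-X[1],X[0]])
print("th",th, np.arctan2(*((bl-fl+br-fr)[::-1])))
for n,p in dict(bl=bl,br=br,fl=fl,fr=fr,connL=f(192,125,.008),connR=f(310,140,.008),gL=f(131,256,.016),gLi=f(155,258,.016),gR=f(309,277,.016),gRo=f(332,280,.016),kL=f(71,326,.055),kR=f(324,371,.055),c1=f(125,361,.004),c2=f(287,383,.004),c3=f(107,498,.004),c4=f(268,522,.004),p1=f(116,490,.04),p2=f(257,513,.04),p3=f(253,525,.04),p4=f(113,503,.04)).items():
    d=p-(fl+fr)/2; print(n,p.round(4),(np.array([d@X,d@Y])*1000).round(1))
```

```text
housing [ 0.765332   -0.18745051] [ 0.74780262 -0.30876511] [ 0.73350142 -0.18414541] [ 0.71602925 -0.30584823]
th -0.14304597491608892 -0.09751342949361162
bl [ 0.7653 -0.1875] [31.9 62.7]
br [ 0.7478 -0.3088] [ 31.9 -59.8]
fl [ 0.7335 -0.1841] [-0.  61.5]
fr [ 0.716  -0.3058] [  0.  -61.5]
connL [ 0.7164 -0.2061] [-13.8  37.3]
connR [ 0.7061 -0.2778] [-13.8 -35.2]
gL [ 0.6362 -0.169 ] [-98.5  62.6]
gLi [ 0.6348 -0.1834] [-97.8  48.1]
gR [ 0.6219 -0.2759] [-97.4 -45.3]
gRo [ 0.6199 -0.2897] [-97.4 -59.2]
kL [ 0.5925 -0.1376] [-146.2   87.5]
kR [ 0.5643 -0.2836] [-153.4  -61.1]
c1 [ 0.5734 -0.1636] [-161.4   59. ]
c2 [ 0.5586 -0.2617] [-162.1  -40.2]
c3 [ 0.4909 -0.152 ] [-244.8   58.7]
c4 [ 0.475 -0.249] [-246.6  -39.5]
p1 [ 0.497  -0.1612] [-237.4   50.5]
p2 [ 0.4824 -0.2434] [-240.1  -33. ]
p3 [ 0.4755 -0.241 ] [-247.3  -31.5]
p4 [ 0.4895 -0.1594] [-245.1   51.2]
```

```bash
cat >> h.py <<'E'
TH=-0.143; O=np.array([0.6398,-0.2317])
def D(x,y,z,o=None):
    o=O if o is None else o
    c,s=np.cos(TH),np.sin(TH); return [o[0]+c*x-s*y,o[1]+s*x+c*y,z]
def toD(p):
    c,s=np.cos(TH),np.sin(TH); d=np.asarray(p)[:2]-O; return np.array([c*d[0]+s*d[1],-s*d[0]+c*d[1]])
def R(a):  # tool down, tool y axis at world angle a
    y=np.array([np.cos(a),np.sin(a),0]); z=np.array([0,0,-1.]); return np.column_stack([np.cross(y,z),y,z])
def st(n=""):
    print(n,"t",round(robot.current_clock(),2),"D",(toD(robot.current_tool_pos())*1000).round(1),"z",round(robot.current_tool_pos()[2],4),"F",np.round(robot.current_force(),1),"w",round(robot.current_gripper_width(),4))
E
python3 - <<'E'
from h import *
p=D(-.1565,.0083,.15)
a=-.155
for k in (a,a+np.pi):
    q=robot.ik(p,R(k)); print(q)
best=min((k for k in(a,a+np.pi) if robot.ik(p,R(k)) is not None),key=lambda k:abs(robot.ik(p,R(k))[5]))
print(best)
robot.reach(p,R(best)); st()
robot.move_linear(D(-.1565,.0083,.026),speed=.12,f_stop=12); st("down")
robot.command_gripper(.0); st("grip")
robot.move_linear(D(-.150,0,.026),attitude=R(best-a+TH),speed=.05,f_stop=40); st("align")
crop('c2',195,128,95,110,5)
E
```

```text
[-2.51968896e+01  3.67477869e+00  1.15711019e+02 -2.54444375e-14
  6.06142025e+01 -1.63160438e+01]
None
-0.155
 t 3.26 D [-156.2    8.9] z 0.1501 F [ 1.   0.2 -0.6] w 0.0855
down t 4.44 D [-155.7    8.1] z 0.0268 F [-1.3 -0.1  0.4] w 0.0853
grip t 5.12 D [-156.3    8.2] z 0.0262 F [-0.1  0.6  2.3] w 0.0089
align t 5.47 D [-149.2   -0.5] z 0.0262 F [ 1.5 -0.9  1.4] w 0.0087
```

View pics/c2.png

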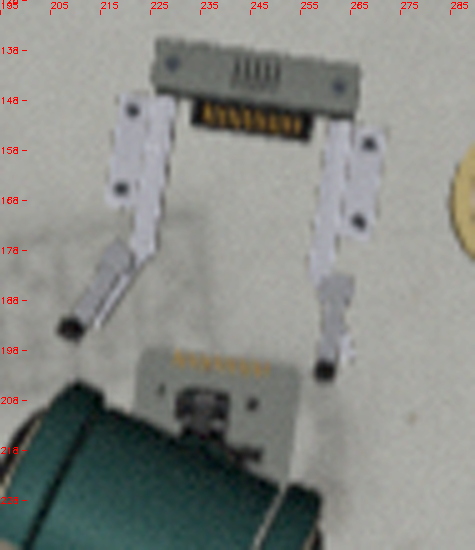

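The card is gripped and has moved. Its front corners are now near crop (137,348) and (302,368). I'll check the offset and slide it in.

Run:
```python
from h import *
f=lambda u,v,z: pix2w(195+u/5-.4,128+v/5-.4,z)
for p in((136,370),(300,390),(137,347),(302,368)): print((toD(f(*p,.004))*1000).round(1))
for x in (-.125,-.10,-.08,-.055,-.035):
    s=robot.move_linear(D(x,0,.026),speed=.05,f_stop=25); st(s)
    if s: break
```

```text
[-79.9  50.6]
[-79.3 -49.6]
[-66.   51.8]
[-65.9 -49.1]
False t 6.17 D [-125.     0.2] z 0.0262 F [-0.5 -0.3  4.4] w 0.0087
False t 6.83 D [-100.     0.1] z 0.0262 F [-0.7  0.5  5.2] w 0.0091
False t 7.38 D [-79.9   0.2] z 0.0262 F [-1.   0.9  5.9] w 0.0086
False t 8.03 D [-55.1   0.2] z 0.0262 F [-1.9  0.6  4.2] w 0.0089
False t 8.57 D [-34.9   0.2] z 0.0262 F [0.4 0.2 5.3] w 0.0089
```

Run:
```python
from h import *
for x in (-.018,-.0095):
    s=robot.move_linear(D(x,0,.026),speed=.03,f_stop=25); st(s)
robot.dwell(.3); robot.command_gripper(.04); robot.dwell(.2); st("open")
robot.move_linear(D(-.011,0,.15),speed=.15); st()
# park aside towards right lever for view
p=D(-.067,-.2,.15); k=TH
robot.reach(p,R(k)); robot.command_gripper(0); st()
crop('c3',195,128,95,110,5)
```

```text
False t 9.29 D [-18.7   0.2] z 0.0263 F [-3.4  0.6  7.2] w 0.0092
False t 9.72 D [-10.5   0.2] z 0.0262 F [-3.5  1.2  7.4] w 0.0089
open t 10.62 D [-9.5  0. ] z 0.0259 F [ 0.2  0.2 -0.1] w 0.0398
 t 11.6 D [-11.9   0.2] z 0.1488 F [0.3 0.1 0.8] w 0.0399
 t 12.91 D [ -66.7 -199.4] z 0.1501 F [ 0.6 -0.3  0.3] w -0.0003
```

View pics/c3.png

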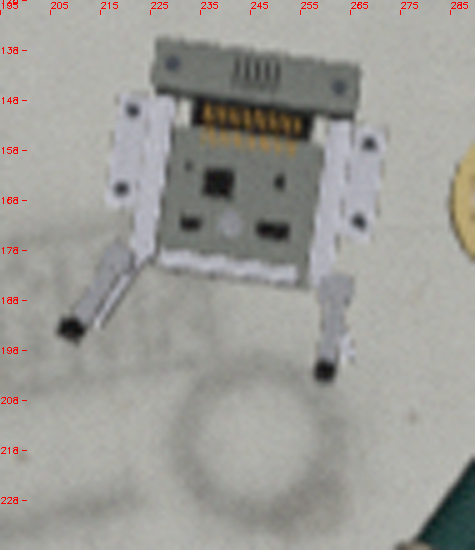

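The card is at the connector and square, and both levers are still open. Next I'll close the right lever.

```bash
cat >> h.py <<'E'
def lever(sgn,a0,off=.0215,flip=0,zt=.052):
    # sgn +1 left, -1 right
    def pose(a,d,z=zt):
        k=np.array([-.016-.05*np.cos(a),sgn*(.066-.05*np.sin(a))]); t=np.array([np.sin(a),-sgn*np.cos(a)])
        return D(*(k-t*d),z),R(TH+np.arctan2(t[1],t[0])+flip)
    p,r=pose(a0,off+.010,.12); robot.reach(p,r); st("above")
    p,r=pose(a0,off+.010); print("down",robot.move_linear(p,r,speed=.12,f_stop=10))
    for a in np.append(np.arange(a0+.1,1.5,.15),[1.5,1.57,1.62]):
        p,r=pose(a,off); s=robot.move_linear(p,r,speed=.05,f_stop=30)
        st(f"{a:.2f} {s}")
        if s: break
    p,r=pose(a,off+.02); robot.move_linear(p,r,speed=.1)
    robot.move_linear(pose(a,off+.02,.13)[0],r,speed=.15); st("up")
E
python3 - <<'E'
from h import *
for s,a in ((-1,.08),(-1,1.6),(1,-.44),(1,1.6)):
    t=(np.sin(a),-s*np.cos(a)); 
    for fl in (0,np.pi): 
        q=robot.ik(D(-.016-.05*np.cos(a)-t[0]*.03,s*(.066-.05*np.sin(a))-t[1]*.03,.06),R(TH+np.arctan2(t[1],t[0])+fl)); print(s,a,fl,None if q is None else np.round(q))
lever(-1,.08)
E
```

```text
-1 0.08 0 [ -31.   21.  105.   -0.   54. -109.]
-1 0.08 3.141592653589793 [-31.  21. 105.  -0.  54.  71.]
-1 1.6 0 [-24.  21. 105.  -0.  54. -14.]
-1 1.6 3.141592653589793 None
1 -0.44 0 [-13.  19. 108.  -0.  53. 111.]
1 -0.44 3.141592653589793 [-13.  19. 108.  -0.  53. -69.]
1 1.6 0 [-22.  20. 106.  -0.  54. -15.]
1 1.6 3.141592653589793 None
above t 14.18 D [-68.2 -93.7] z 0.1202 F [ 0.   0.1 -1. ] w 0.0002
down False
0.18 False t 15.36 D [-68.1 -79.3] z 0.0536 F [-1.3 -3.7  0.9] w 0.0
0.33 False t 15.68 D [-69.6 -71.2] z 0.0534 F [-2.1 -4.6  3.9] w 0.0
0.48 False t 15.99 D [-69.7 -62.7] z 0.0531 F [-2.8 -4.1  2.4] w 0.0001
0.63 False t 16.31 D [-68.8 -54.3] z 0.0526 F [-2.7 -3.4  2.9] w -0.0001
0.78 False t 16.62 D [-66.7 -46.3] z 0.0522 F [-2.4 -3.5  2.6] w -0.0
0.93 False t 16.94 D [-63.5 -38.7] z 0.0519 F [-2.5 -3.3  3.2] w -0.0
1.08 False t 17.26 D [-59.1 -31.9] z 0.0516 F [-3.2 -3.3  2.2] w -0.0001
1.23 False t 17.57 D [-53.7 -25.8] z 0.0515 F [-4.  -2.2  1.8] w -0.0002
1.38 False t 17.89 D [-47.7 -20.7] z 0.0514 F [-4.6 -1.7  1.4] w -0.0002
1.50 False t 18.18 D [-42.8 -17.3] z 0.0511 F [-6.5 -1.5  2.4] w 0.0001
1.57 False t 18.43 D [-40.  -15.5] z 0.051 F [-7.3 -1.5  3.4] w 0.0001
1.62 False t 18.68 D [-38.4 -14.5] z 0.0508 F [-9.  -1.5  4.3] w 0.0002
up t 19.69 D [-55.1 -13.9] z 0.1296 F [-0.5  0.6 -0.8] w 0.0004
```

Run:
```python
from h import *
lever(1,-.44)
for y in (.016,-.016):
    robot.reach(D(-.056,y,.10),R(TH)); robot.move_linear(D(-.056,y,.052),speed=.12)
    s=robot.move_linear(D(-.028,y,.052),speed=.03,f_stop=28); st(f"press {s}")
    robot.move_linear(D(-.06,y,.052),speed=.1); robot.move_linear(D(-.06,y,.13),speed=.15)
robot.reach(D(-.1,-.2,.2),R(TH)); st()
crop('c4',215,128,75,75,7)
```

```text
above t 21.57 D [-48.1 115.7] z 0.1195 F [ 1.3 -1.1 -0.2] w 0.0003
down False
-0.34 False t 22.74 D [-54.4 103.3] z 0.0535 F [1.9 2.3 1.2] w 0.0002
-0.19 False t 23.06 D [-59.7  97. ] z 0.0533 F [2.8 3.7 2. ] w 0.0
-0.04 False t 23.38 D [-64.5  89.9] z 0.0527 F [1.2 4.3 2.9] w -0.0003
0.11 False t 23.69 D [-68.   82.2] z 0.0523 F [1.5 4.2 3. ] w -0.0
0.26 False t 24.01 D [-70.2  74.2] z 0.0519 F [0.4 4.3 2.5] w -0.0002
0.41 False t 24.32 D [-71.  66.] z 0.0517 F [0.5 4.4 1.8] w -0.0
0.56 False t 24.64 D [-70.6  57.8] z 0.0515 F [-1.8  4.2  2. ] w 0.0002
0.71 False t 24.96 D [-69.   49.8] z 0.0514 F [-1.2  3.   1.2] w -0.0002
0.86 False t 25.27 D [-66.1  42.2] z 0.0513 F [-1.8  4.6  1. ] w -0.0
1.01 False t 25.59 D [-62.1  35.1] z 0.0512 F [-2.2  5.   0.9] w -0.0
1.16 False t 25.91 D [-57.   28.6] z 0.0512 F [-3.6  3.   0.6] w -0.0001
1.31 False t 26.23 D [-50.9  22.9] z 0.0512 F [-4.1  1.3 -1. ] w -0.0004
1.46 False t 26.54 D [-44.   18.1] z 0.0513 F [-4.8  0.9 -1.2] w 0.0001
1.50 False t 26.79 D [-42.3  17.2] z 0.0513 F [-6.  -1.  -1.6] w 0.0001
1.57 False t 27.04 D [-39.   15.4] z 0.0512 F [-7.  -0.1 -0.5] w -0.0003
1.62 False t 27.29 D [-37.5  14.4] z 0.0512 F [-8.7  0.8  1. ] w 0.0001
up t 28.31 D [-55.1  14.1] z 0.1297 F [-0.5 -0.3 -0.3] w 0.0002
press False t 30.19 D [-35.3  16. ] z 0.0507 F [-20.4   1.   13.4] w -0.0002
press False t 33.26 D [-35.6 -15.5] z 0.0506 F [-20.9   2.4  12.4] w 0.0001
 t 35.21 D [-100.5 -198.8] z 0.1983 F [0.1 1.  0.1] w -0.0003
```

View pics/c4.png

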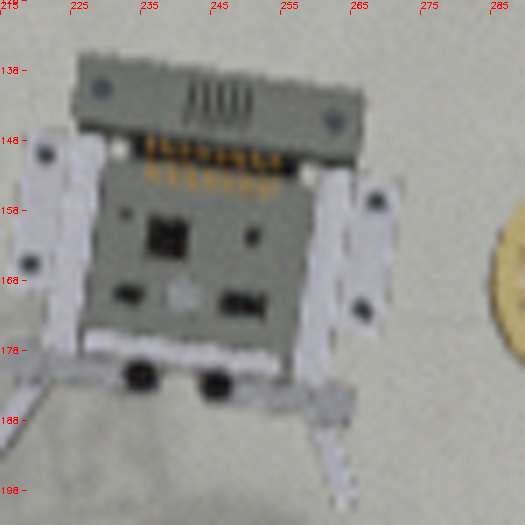

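The picture shows both levers across the panel, with the knobs at crop (141,376) and (216,385). The card is pressed in.

Run:
```python
from h import *
f=lambda u,v,z: pix2w(215+u/7-.43,128+v/7-.43,z)
for p,z in (((141,375),.055),((216,385),.055),((37,366),.032),((334,406),.032),((86,331),.04),((281,357),.04),((278,373),.04)): print((toD(f(*p,z))*1000).round(1))
```

```text
[-17.1  16.5]
[-17.3 -14.9]
[-17.2  62.2]
[-18.  -64.7]
[-0.5 42.8]
[ -0.9 -39.9]
[ -7.8 -39.5]
```

```bash
python3 -c "
from plant import robot
print(robot.close_job())"
```

```text
the job is handed in; nothing more can be done
None
```

The card is seated in the connector with both levers fully closed, and I handed the job in at about 35 s of the 64 s limit. The final picture put the card about 34.5 mm along the dock (35 mm is fully home), and the hand-in call returned no verdict.

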